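Sweep the offcuts off the map board into the scrap tray

TASK

Clear the map board for the next model section: with the fingers, sweep the three bare-wood offcuts (gabled block, plain block and disc) across the board and off its side edge so that all three drop into the empty grey scrap tray, not the blue tray of painted houses. Only push them along the board: do not pick up, lift or carry any of them. Leave the model chapel, the model terrace and the paint jar standing where they are.

Things in the scene. Friction and masses are not known exactly. Their poses are not given: they have to be found in the camera images.
- board: map board, a fixed dark slab with a muted aerial town print on its flat top; 320 (x) by 400 (y) by 60 mm high, edges square with no rim. Origin: centre of its underside, on the bench; the top is 60 mm above it. Its side edges lie at y = +200 and -200 mm in its own frame; one tray stands outside each, and it stands slightly turned on the bench.
- scrap_tray: scrap tray, empty, light grey, open-topped, fixed to the bench; outside 170 (x) by 130 (y) by 50 mm high, walls and floor 4 mm. Origin: centre of its underside, on the bench. It stands parallel to the board against one of the two side edges (3 mm gap), on the left or the right, not always centred along that edge; its rim is 10 mm lower than the board's top, so things pushed off the board fall in.
- house_tray: blue tray of the same size, full of painted model houses (up to 41 mm above the bench, fixed in it), fixed at the other side edge of the board; origin at the centre of its underside. Nothing goes in it.
- gable_offcut: pale bare-wood offcut shaped like a little house with a gabled top, loose, 22 g: 40 (x, along the ridge) by 26 (y) by 27 mm high. Origin: centre of its underside.
- gable_mid (a point): middle of the gabled offcut, 13.5 mm above its underside
- block_offcut: pale bare-wood plain block with one end painted black, loose, 28 g: 44 (x) by 28 (y) by 22 mm high. Origin: centre of its underside.
- block_mid (a point): middle of the plain block offcut, 11 mm above its underside
- disc_offcut: pale bare-wood round disc lying flat, loose, 18 g: 40 mm diameter, 14 mm high. Origin: centre of its underside.
- disc_mid (a point): middle of the disc offcut, 7 mm above its underside
- chapel: small painted model chapel with a tower on a dark base, loose, near the board's far (+x) edge; base 34 (x) by 66 (y) mm, 51 mm high. Origin: centre of its underside. Must stay put.
- paint_jar: white paint jar with a red cap, loose, near the board's far (+x) edge; 34 mm diameter, 45 mm high. Origin: centre of its underside. Must stay put.
- terrace: painted row of four model houses on a dark base, loose, near the board's near (-x) edge; base 32 (x) by 104 (y) mm, 35 mm high. Origin: centre of its underside. Must stay put.

How it is judged:
By the outcome, as a careful person would: the job done as asked, in the order asked, and still so for the second after the job is handed in, with the robot touching nothing.
It also fails if it takes over 72 s, if anything falls off the work surface, if the arm or the gripper's body presses on something with over 40 N, if the wrist force passes 120 N, or if a joint passes its speed limit or range.

ROBOT

A 6-joint arm with a two-finger parallel gripper is mounted at the origin on the work surface. World frame = base frame: x ahead of the robot, y to its left, z up, the work surface at z = 0. Lengths are in m, angles in rad, forces in N, time in s.
With the tool pointing down it reaches from about 0.4 to 0.825 m from the base axis. Payload 7 kg.
Tool frame: the origin (TCP) lies midway between the tips of the shut fingers; the grasp point (between the pads) lies r.hold_point_z behind it (r.hold_point_z is the distance from the TCP to the grasp point, in m); z points along the fingers, y is the line along which they close (so a half turn about z gives the same grasp; the last joint's range is limited). The gripper opens to 88 mm and grips with 3 to 60 N. Pads are 19 mm wide; open, the fingers measure 130 mm over their backs; the gripper's body (78 mm by 193 mm) begins 47 mm behind the grasp point.
Start: joints at [-0.833, 0.359, 0.012, 0, -1.224, -0.288], TCP at [0.293, -0.608, 0.227] pointing down, gripper open.
Joint ranges: [-3.07, 3.07], [-1.43, 2.12], [-1.02, 1.25], [-3.03, 1.67], [-3.05, -0], [-3.03, 3.03]. Speed limits (rad/s): [2.39, 2.39, 3.01, 3.14, 3.14, 3.14].

INTERFACE

Orientations are given as a unit quaternion [x, y, z, w].
In Python, from plant import r gives the robot as it stands.
- The arm moves only by the tool move_arm, never from a script. Its argument "rows" is a list of rows, each a list of 6 numbers: the shift along the tool's x, y, z in mm, then the turn, a rotation vector about the tool's x, y, z in rad. A call has 1 to 10 rows; each row shifts and turns the commanded pose from where the row before left it, along the tool's axes as they then stand; what a row does not reach is not made up. A row lasts 1/10 s, in which the tool goes at most 50 mm and 8.59 degrees, less where a joint would pass 70% of its speed; a pose out of reach is approached as far as the arm can. A call is refused whole if a number of a shift passes 50 or a number of a turn 0.15, either way. A call with a gripper value outside its range is refused whole. "grip" is the finger opening in mm, from 0 to 87.6, set as the call begins (left out, the last holds). The fingers move at their own pace and stop on an object; the grip force is fixed at half the most. Time passes only in rows, so rows that do not move let the fingers close. It gives the time, the measured TCP pose, the force, the opening and the grip force at its end, in the units of the state.
- r.sense(): the state, without advancing time (a new reading comes with each control period).
- r.get_image(name): name is "scene" or "side" or "wrist"; returns a dict with "pixels" (400x640x3 uint8, blue, green, red), "z_map" (400x640 float32, m along the optical axis (not along the pixel's ray), 0 where there is no reading), "fx", "fy", "cx", "cy" (pixels), "rvec" (rotation vector, rad) and "tvec" (3), from world to camera coordinates, as OpenCV has them; the wrist camera has in their place "T_tool_cam" (4x4, takes a point from camera to tool coordinates, whose origin is the TCP and whose axes are the flange's). Camera axes: x right, y down, z forward; pixel columns grow to the right and rows downward; lengths in m; the calibration is good to about 2 mm. A picture is of the moment at which its call begins: read the wrist's pose just before it.
- r.finish_job(): hands the job in; it is judged then, once.
The state is a dict: "t": time; "joints": joint angles; "dq": joint speeds; "joint_efforts": joint torques, N m; "position": TCP position; "eef_rot": TCP orientation; "ft_force": force on the tool from outside, world axes, zero at the start; "wrist_torque": the same for the moment, N m; "grip_width": opening from 0.0 (shut) to 1.0 (fully open); "grip_force": force on a finger pad.
Only numpy, scipy, OpenCV 4.12 (cv2) and the standard library are available. Lean on these libraries where they do the work, as an engineer would, in place of code of your own. Each camera call takes 0.05 s, during which the arm holds its last target. There are 200 camera calls.

## Working session

There is one attempt and no reset: what is moved stays moved. The work goes in short steps, Python scripts to look and compute and a tool call to move; the robot and the scene stay as the last step left them, time stands still between calls to the robot, and variables do not carry over. Pictures are saved under pics/ and viewed, at most 10 in all, crops included, and the job is handed in when it is done.

Besides the shell and the picture viewer there is one more tool, called after "Emit:" as name([rows], argument=value, ...), one row to a line, values as JSON. move_arm: Moves the arm, as the interface text tells. Its arguments: {"type":"object","properties":{"rows":{"type":"array","items":{"type":"array","items":{"type":"number"}}},"grip":{"type":"number"}},"required":["rows"]}

```bash
mkdir -p pics; ls
python3 - <<'E'
from plant import r
import cv2,numpy as np
s=r.sense();print(s['t'],s['position'],s['eef_rot'],r.hold_point_z)
for n in("scene","side"):
    d=r.get_image(n);cv2.imwrite(f"pics/{n}0.png",d["pixels"]);np.savez(f"pics/{n}0.npz",**d)
    R=cv2.Rodrigues(np.array(d["rvec"]))[0];print(n,-R.T@np.array(d["tvec"]).ravel(),d["fx"])
E
```

```text
pics
0.0 [ 0.29326281 -0.60741914  0.22562027] [-2.22938263e-01  9.74832216e-01  7.86792221e-04 -2.48981829e-04] 0.0188
scene [ 1.11434326 -0.4044511   0.75520102] 501.4573069272088
side [0.12717146 0.50673543 0.54874703] 436.2992187106004
```

View pics/scene0.png

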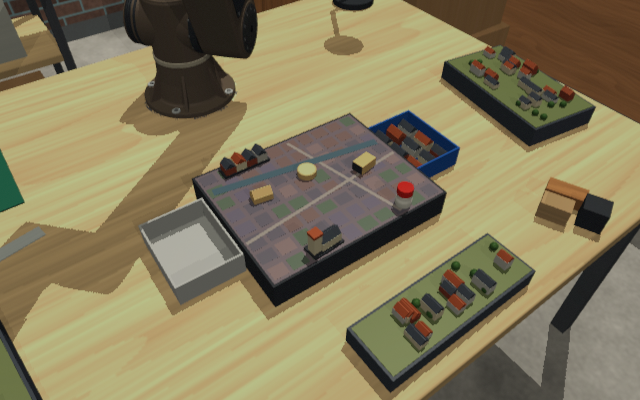

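View pics/side0.png

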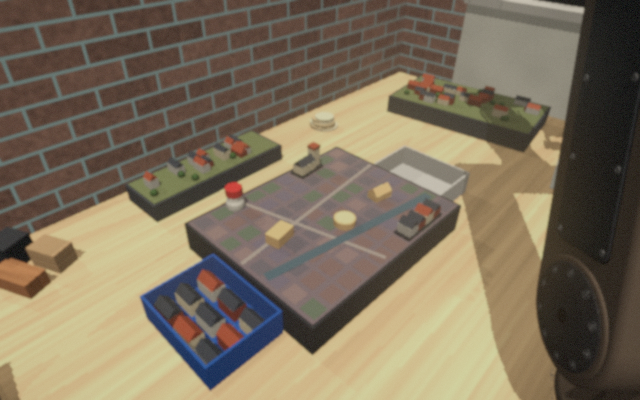

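The scene view shows the grey tray on the −y side, centred near (193,250), and the blue tray at +y. The gable is at about (262,194), the disc at (307,172) and the block at (364,162). The terrace is at (245,160), the chapel at (323,240) and the jar at (404,195).

```bash
cat > h.py <<'E'
import numpy as np,cv2
def cloud(d):
    R=cv2.Rodrigues(np.array(d["rvec"]))[0];t=np.array(d["tvec"]).ravel()
    v,u=np.mgrid[:400,:640];z=np.asarray(d["z_map"],float)
    P=np.stack([(u-d["cx"])*z/d["fx"],(v-d["cy"])*z/d["fy"],z],-1)
    W=(P-t)@R; W[z<=0]=np.nan
    return W
def plane(d,u,v,h):
    R=cv2.Rodrigues(np.array(d["rvec"]))[0];t=np.array(d["tvec"]).ravel()
    c=-R.T@t; k=R.T@np.array([(u-d["cx"])/d["fx"],(v-d["cy"])/d["fy"],1]); return c+k*(h-c[2])/k[2]
E
cat > look.py <<'E'
import sys;from h import *
# objects on board via height + contour; board frame from plane fit of the top
def objs(d,name):
    W=cloud(d);x,y,z=np.moveaxis(W,-1,0)
    roi=(x>.3)&(x<.85)&(y>-.4)&(y<.4)
    top=(roi&(abs(z-.06)<.006)).astype(np.uint8)
    top=cv2.morphologyEx(top,cv2.MORPH_OPEN,np.ones((3,3)))
    n,l,st,_=cv2.connectedComponentsWithStats(top);b=1+st[1:,4].argmax()
    B=W[l==b];print(name,'board z',np.median(B[:,2]),'rect',cv2.minAreaRect((B[:,:2]*1000).astype(np.float32)))
    hull=np.zeros_like(top);cv2.fillConvexPoly(hull,cv2.convexHull(np.argwhere(l==b)[:,::-1].astype(np.int32)),1)
    m=(roi&(z>.066)&(z<.125)&(hull>0)).astype(np.uint8)
    n,l,st,ce=cv2.connectedComponentsWithStats(m)
    for i in range(1,n):
        if st[i,4]<40:continue
        Q=W[l==i];h=np.percentile(Q[:,2],95);T=Q[Q[:,2]>h-.006]
        print(ce[i].round(),st[i,4],'h',round(h,3),'all',[np.round(a,1) for a in cv2.minAreaRect((Q[:,:2]*1000).astype(np.float32))],'top',[np.round(a,1) for a in cv2.minAreaRect((T[:,:2]*1000).astype(np.float32))],d["pixels"][l==i].mean(0).round())
if __name__=="__main__":
    for n in("scene0","side0"):objs(dict(np.load(f"pics/{n}.npz")),n)
    d=dict(np.load("pics/scene0.npz"))
    for uv in((193,181),(350,115),(445,190),(273,285)):print('corner',plane(d,*uv,.06).round(4))
    for uv in((140,231),(205,200),(245,258),(183,300)):print('tray',plane(d,*uv,.05).round(4))
E
python3 look.py
```

```text
scene0 board z 0.060583000713732016 rect ((534.1341552734375, 25.532989501953125), (402.700439453125, 324.90313720703125), 88.13086700439453)
[244. 162.] 563 h 0.092 all [array([399.2, -65.7]), array([101.,  31.]), np.float64(88.1)] top [array([406., -65.]), array([89.9, 15.5]), np.float64(89.1)] [45. 52. 68.]
[364. 162.] 330 h 0.084 all [array([546.8, 132.7]), array([30.3, 46.4]), np.float64(9.3)] top [array([546.8, 132.5]), array([29.5, 46.1]), np.float64(11.8)] [ 79. 122. 136.]
[306. 170.] 259 h 0.076 all [array([494.6,  25.5]), array([38.5, 41.1]), np.float64(53.9)] top [array([494.6,  25.5]), array([38.5, 41.1]), np.float64(53.9)] [110. 158. 164.]
[404. 194.] 401 h 0.107 all [array([672.5, 126.3]), array([32.3, 32.8]), np.float64(11.9)] top [array([671.8, 126.6]), array([30.2, 32.8]), np.float64(16.2)] [ 54.  62. 133.]
[261. 193.] 273 h 0.087 all [array([498.7, -84.3]), array([41.1, 27.9]), np.float64(76.4)] top [array([501.5, -85.3]), array([39.3, 11.8]), np.float64(82.1)] [ 81. 128. 154.]
[323. 238.] 712 h 0.112 all [array([667.9, -59.1]), array([30.7, 62.6]), np.float64(3.9)]
[... 814 characters left out ...]
p.float64(87.3)] top [array([398.3, -59.9]), array([82.8, 28.3]), np.float64(89.4)] [ 82.  93. 111.]
[344. 219.] 341 h 0.078 all [array([494.1,  26.6]), array([38.7, 39.5]), np.float64(81.1)] top [array([494.4,  26.5]), array([38.7, 38.8]), np.float64(81.1)] [129. 174. 189.]
[279. 233.] 518 h 0.085 all [array([546.9, 133.9]), array([30.3, 46.4]), np.float64(12.6)] top [array([546.8, 133.9]), array([29.1, 45.4]), np.float64(10.5)] [109. 153. 177.]
corner [ 0.3789 -0.1711  0.06  ]
corner [0.3899 0.2236 0.06  ]
corner [0.6949 0.2203 0.06  ]
corner [ 0.684  -0.1772  0.06  ]
tray [ 0.4327 -0.3066  0.05  ]
tray [ 0.4311 -0.1732  0.05  ]
tray [ 0.6006 -0.1828  0.05  ]
tray [ 0.6156 -0.3085  0.05  ]
```

Emit:
move_arm([
  [0,0,0,0,0,-0.14],
  [0,0,0,0,0,-0.14],
  [0,0,0,0,0,-0.14],
  [0,0,0,0,0,-0.14],
  [0,0,0,0,0,-0.14],
  [0,0,0,0,0,-0.14],
  [0,0,0,0,0,-0.14],
  [0,0,0,0,0,-0.107],
], grip=16)

```text
t: 0.9
position: [0.2934, -0.6076, 0.226]
eef_rot: [-0.697, 0.717, 0.0, 0.0]
ft_force: [0.0, 0.3, 0.6]
grip_width: 0.335
grip_force: 0.0
```

```bash
cat > st.py <<'E'
from plant import r
import numpy as np
from scipy.spatial.transform import Rotation as Ro
s=r.sense();M=Ro.from_quat(s['eef_rot']).as_matrix();p=np.array(s['position'])
O=np.array([.5345,.0255]);X=np.array([.9995,-.0325]);Y=np.array([.0325,.9995])
print('t',s['t'],'p',p.round(4),'board mm',((p[:2]-O)@np.c_[X,Y]*1000).round(1),'toolx',M[:,0].round(3),'tooly',M[:,1].round(3),'grip',s['grip_width'],'F',np.round(s['ft_force'],1),'q',np.round(s['joints'],2))
E
python3 st.py
```

```text
t 0.9 p [ 0.2934 -0.6076  0.226 ] board mm [-220.5 -640.6] toolx [-0.029 -1.    -0.001] tooly [-1.     0.029  0.001] grip 0.33488042572642096 F [0.  0.3 0.6] q [-0.83  0.36  0.01 -0.   -1.22  0.8 ]
```

Emit:
move_arm([
  [-29,-9.5,0,0,0,0],
  [-29,-9.5,0,0,0,0],
  [-29,-9.5,0,0,0,0],
  [-29,-9.5,0,0,0,0],
  [-29,-9.5,0,0,0,0],
  [-29,-9.5,0,0,0,0],
  [-29,-9.5,0,0,0,0],
  [-29,-9.5,0,0,0,0],
  [-29,-9.5,0,0,0,0],
  [-29,-9.5,0,0,0,0],
])

```text
t: 1.9
position: [0.3983, -0.3199, 0.2263]
eef_rot: [-0.695, 0.719, 0.0, -0.0]
ft_force: [0.3, 0.5, -0.2]
grip_width: 0.183
grip_force: 0.0
```

Emit:
move_arm([
  [-29,-9.5,0,0,0,0],
  [-29,-9.5,0,0,0,0],
  [-29,-9.5,0,0,0,0],
  [-29,-9.5,0,0,0,0],
  [-29,-9.5,0,0,0,0],
  [-29,-9.5,0,0,0,0],
  [-29,-9.5,0,0,0,0],
  [-29,-9.5,0,0,0,0],
  [-29,-9.5,0,0,0,0],
  [-29,-9.5,0,0,0,0],
])

```text
t: 2.9
position: [0.503, -0.0334, 0.2264]
eef_rot: [-0.695, 0.719, 0.0, -0.0]
ft_force: [1.6, -0.9, 0.2]
grip_width: 0.181
grip_force: 0.0
```

```bash
python3 st.py
cat > snap.py <<'E'
import sys;from plant import r
from look import *
k=sys.argv[1]
for n in("scene","side"):
    d=r.get_image(n);cv2.imwrite(f"pics/{n}{k}.png",d["pixels"])
    if len(sys.argv)>2:objs(d,n)
a=[cv2.imread(f"pics/{n}{k}.png") for n in("scene","side")]
cv2.imwrite(f"pics/both{k}.png",np.vstack([a[0][90:340,100:500],a[1][130:360,120:520]]))
E
```

```text
t 2.9 p [ 0.503  -0.0334  0.2264] board mm [-29.5 -59.9] toolx [-0.034 -0.999 -0.   ] tooly [-0.999  0.034  0.   ] grip 0.18120194445706275 F [ 1.6 -0.9  0.2] q [ 0.32  0.08 -0.36 -0.   -1.14 -0.36]
```

Emit:
move_arm([
  [0,0,25,0,0,0],
  [0,0,25,0,0,0],
  [0,0,25,0,0,0],
  [0,0,25,0,0,0],
  [0,0,20,0,0,0],
  [0,0,15,0,0,0],
  [0,0,10,0,0,0],
  [0,0,8,0,0,0],
  [0,0,6,0,0,0],
  [0,0,0,0,0,0],
])

```text
t: 3.9
position: [0.5028, -0.0347, 0.0671]
eef_rot: [-0.695, 0.719, 0.0, -0.0]
ft_force: [-0.5, -0.6, 1.1]
grip_width: 0.185
grip_force: 0.0
```

```bash
python3 st.py; python3 snap.py 1
```

```text
t 3.9 p [ 0.5028 -0.0347  0.0671] board mm [-29.7 -61.2] toolx [-0.034 -0.999  0.   ] tooly [-0.999  0.034  0.001] grip 0.18500891010084253 F [-0.5 -0.6  1.1] q [ 0.32  0.25 -0.56 -0.   -0.76 -0.36]
```

View pics/both1.png

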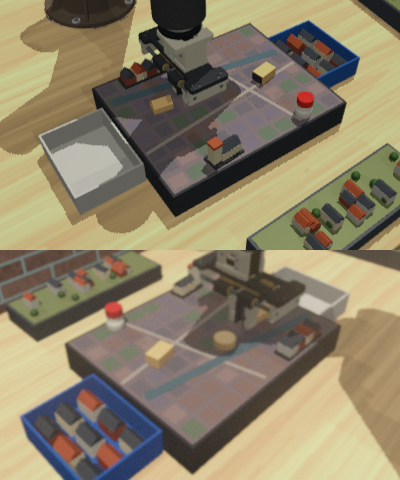

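Fingers are down in the gap between the gable (160,103) and the disc. Now I push the gable.

Emit:
move_arm([
  [10,0,0,0,0,0],
  [10,0,0,0,0,0],
  [10,0,0,0,0,0],
  [10,0,0,0,0,0],
  [10,0,0,0,0,0],
  [10,0,0,0,0,0],
  [10,0,0,0,0,0],
  [10,0,0,0,0,0],
  [10,0,0,0,0,0],
  [0,0,0,0,0,0],
])

```text
t: 5.0
position: [0.4998, -0.1258, 0.0674]
eef_rot: [-0.695, 0.719, 0.0, -0.0]
ft_force: [0.2, -0.1, 0.5]
grip_width: 0.184
grip_force: 0.0
```

```bash
python3 st.py; python3 snap.py 2 1 | grep -v board
```

```text
t 5.0 p [ 0.4998 -0.1258  0.0674] board mm [ -29.8 -152.3] toolx [-0.035 -0.999  0.   ] tooly [-0.999  0.035  0.   ] grip 0.183702195737391 F [ 0.2 -0.1  0.5] q [ 0.13  0.26 -0.54  0.   -0.77 -0.17]
[264. 156.] 49 h 0.086 all [array([412.2, -23.9]), array([ 6.6, 18. ]), np.float64(14.6)] top [array([412. , -21.7]), array([ 4.8, 12.3]), np.float64(27.4)] [78. 85. 89.]
[364. 161.] 323 h 0.084 all [array([546.2, 132.7]), array([29.7, 47.2]), np.float64(10.5)] top [array([546.2, 132.8]), array([29.7, 46.9]), np.float64(10.5)] [ 88. 134. 148.]
[307. 170.] 261 h 0.076 all [array([495.4,  25.9]), array([39.9, 39.5]), np.float64(86.2)] top [array([495.5,  25.8]), array([39.9, 39.4]), np.float64(1.3)] [119. 170. 176.]
[404. 194.] 403 h 0.106 all [array([672.2, 126. ]), array([32.2, 32.5]), np.float64(59.0)] top [array([671.7, 126.2]), array([30.2, 31.6]), np.float64(5.3)] [ 61.  69. 144.]
[233. 209.] 136 h 0.084 all [array([ 506.2, -147.3]), array([17.1, 45. ]), np.float64(31.9)] top [array([ 503.6, -143. ]), array([11.6, 27. ]), np.float64(30.9)] [ 57.  94. 116.]
[323. 238.] 722 h 0.112 all 
[... 494 characters left out ...]
235. 202.] 216 h 0.094 all [array([665.9, 132.9]), array([32.8, 18. ]), np.float64(52.3)] top [array([660.5, 130.5]), array([21.3,  7.8]), np.float64(73.4)] [135. 150. 166.]
[417. 218.] 984 h 0.095 all [array([397.6, -63. ]), array([105.1,  32.2]), np.float64(86.9)] top [array([398.3, -58.5]), array([84.8, 28.5]), np.float64(89.0)] [ 84.  95. 114.]
[344. 219.] 342 h 0.078 all [array([494.8,  27.3]), array([39.2, 38.5]), np.float64(72.2)] top [array([494.7,  26.9]), array([38.5, 38.5]), np.float64(70.9)] [137. 183. 198.]
[279. 233.] 510 h 0.085 all [array([546.6, 133.7]), array([29.5, 46.2]), np.float64(10.0)] top [array([546.5, 134.4]), array([28.7, 45.2]), np.float64(11.0)] [117. 163. 188.]
```

View pics/both2.png

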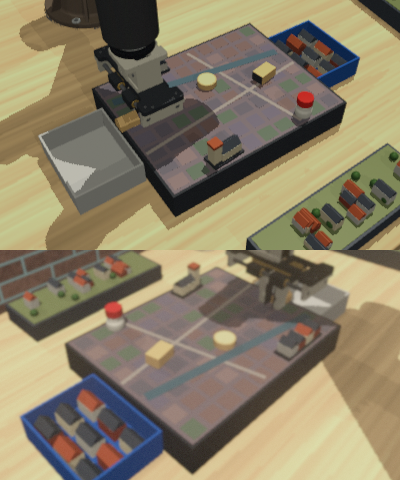

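The gable sits just ahead of the fingers at the tray edge (125,120), and everything else is unmoved. I continue off the edge.

Emit:
move_arm([
  [8,0,0,0,0,0],
  [8,0,0,0,0,0],
  [8,0,0,0,0,0],
  [8,0,0,0,0,0],
  [8,0,0,0,0,0],
  [8,0,0,0,0,0],
  [8,0,0,0,0,0],
  [5,0,0,0,0,0],
  [0,0,0,0,0,0],
])

```text
t: 6.0
position: [0.4978, -0.1862, 0.0675]
eef_rot: [-0.695, 0.719, 0.0, -0.0]
ft_force: [-1.1, 0.6, -0.0]
grip_width: 0.181
grip_force: 0.0
```

Emit:
move_arm([
  [0,0,-30,0,0,0],
  [0,0,-30,0,0,0],
  [-28,1,-10,0,0,0],
  [-28,1,0,0,0,0],
  [-28,1,0,0,0,0],
  [-28,1,0,0,0,0],
  [-28,1,0,0,0,0],
  [-28,1,0,0,0,0],
  [-28,1,0,0,0,0],
  [-28,1,0,0,0,0],
])

```text
t: 7.0
position: [0.4973, 0.0399, 0.1377]
eef_rot: [-0.695, 0.719, -0.0, 0.0]
ft_force: [0.6, 0.6, 0.2]
grip_width: 0.182
grip_force: 0.0
```

```bash
python3 st.py; python3 snap.py 3
```

```text
t 7.0 p [0.4973 0.0399 0.1377] board mm [-37.6  13.2] toolx [-0.034 -0.999 -0.   ] tooly [-0.999  0.034 -0.   ] grip 0.18185850267325143 F [0.6 0.6 0.2] q [ 0.47  0.15 -0.49 -0.   -0.93 -0.51]
```

View pics/both3.png

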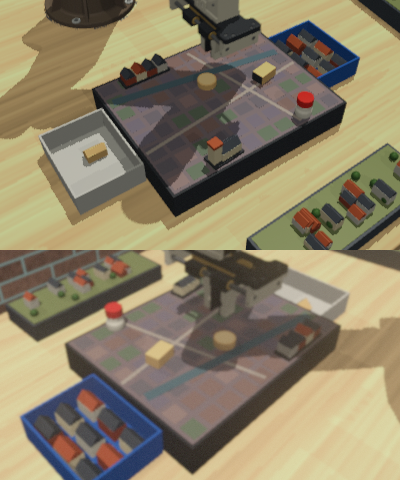

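The gable lies in the grey tray (95,153). Next is the disc: behind it, then down.

Emit:
move_arm([
  [-18,1,0,0,0,0],
  [-18,1,0,0,0,0],
  [0,0,15,0,0,0],
  [0,0,15,0,0,0],
  [0,0,15,0,0,0],
  [0,0,13,0,0,0],
  [0,0,8,0,0,0],
  [0,0,4,0,0,0],
  [0,0,0,0,0,0],
])

```text
t: 8.0
position: [0.4967, 0.0745, 0.0673]
eef_rot: [-0.695, 0.719, 0.0, -0.0]
ft_force: [0.1, 0.3, -0.6]
grip_width: 0.182
grip_force: 0.0
```

Emit:
move_arm([
  [8,0,0,0,0,0],
  [8,0,0,0,0,0],
  [8,0,0,0,0,0],
  [8,0,0,0,0,0],
  [8,0,0,0,0,0],
  [8,0,0,0,0,0],
  [8,0,0,0,0,0],
  [8,0,0,0,0,0],
  [8,0,0,0,0,0],
  [0,0,0,0,0,0],
])

```text
t: 9.0
position: [0.494, 0.0017, 0.0675]
eef_rot: [-0.695, 0.719, 0.0, -0.0]
ft_force: [0.0, 0.4, 0.7]
grip_width: 0.183
grip_force: 0.0
```

```bash
python3 st.py; python3 snap.py 4
```

```text
t 9.0 p [0.494  0.0017 0.0675] board mm [-39.7 -25.1] toolx [-0.035 -0.999  0.   ] tooly [-0.999  0.035  0.   ] grip 0.18274551092156954 F [0.  0.4 0.7] q [ 0.4   0.23 -0.59 -0.   -0.75 -0.44]
```

View pics/both4.png

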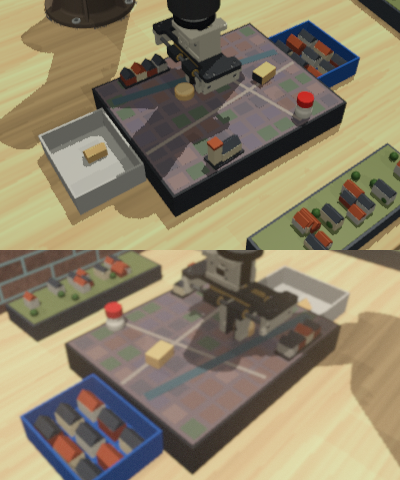

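The disc (184,92) is moving ahead of the fingers, centred. I continue.

Emit:
move_arm([
  [10,0,0,0,0,0],
  [10,0,0,0,0,0],
  [10,0,0,0,0,0],
  [10,0,0,0,0,0],
  [10,0,0,0,0,0],
  [10,0,0,0,0,0],
  [10,0,0,0,0,0],
  [10,0,0,0,0,0],
  [10,0,0,0,0,0],
  [10,0,0,0,0,0],
])

```text
t: 10.1
position: [0.4909, -0.0981, 0.0676]
eef_rot: [-0.695, 0.719, -0.0, 0.0]
ft_force: [-0.6, -0.6, -0.4]
grip_width: 0.181
grip_force: 0.1
```

Emit:
move_arm([
  [9,0,0,0,0,0],
  [9,0,0,0,0,0],
  [9,0,0,0,0,0],
  [9,0,0,0,0,0],
  [9,0,0,0,0,0],
  [9,0,0,0,0,0],
  [9,0,0,0,0,0],
  [9,0,0,0,0,0],
  [9,0,0,0,0,0],
  [9,0,0,0,0,0],
])

```text
t: 11.1
position: [0.4878, -0.188, 0.0675]
eef_rot: [-0.695, 0.719, 0.0, -0.0]
ft_force: [-0.6, 0.4, 0.2]
grip_width: 0.184
grip_force: 0.0
```

Emit:
move_arm([
  [0,0,-30,0,0,0],
  [0,0,-30,0,0,0],
  [-35,-4,-10,0,0,0],
  [-35,-5,0,0,0,0],
  [-35,-5,0,0,0,0],
  [-35,-5,0,0,0,0],
  [-35,-5,0,0,0,0],
  [-35,-5,0,0,0,0],
  [-35,-5,0,0,0,0],
  [-35,-5,0,0,0,0],
])

```text
t: 12.1
position: [0.5366, 0.0925, 0.1377]
eef_rot: [-0.695, 0.719, -0.0, 0.0]
ft_force: [0.5, 0.7, 0.8]
grip_width: 0.178
grip_force: 0.0
```

```bash
python3 st.py; python3 snap.py 5 1|grep '546\|545\|547'
```

```text
t 12.1 p [0.5366 0.0925 0.1377] board mm [-0.1 67. ] toolx [-0.034 -0.999 -0.   ] tooly [-0.999  0.034 -0.   ] grip 0.17847025873781655 F [0.5 0.7 0.8] q [ 0.53  0.22 -0.4  -0.   -0.95 -0.56]
[364. 162.] 325 h 0.084 all [array([546.3, 132.2]), array([30.6, 46.6]), np.float64(10.2)] top [array([546.3, 132.2]), array([30.6, 46.5]), np.float64(10.2)] [ 61.  95. 115.]
[279. 233.] 515 h 0.085 all [array([546.2, 133.7]), array([28.8, 46.1]), np.float64(9.4)] top [array([546.2, 133.3]), array([28.7, 45.3]), np.float64(9.5)] [ 83. 117. 144.]
```

View pics/both5.png

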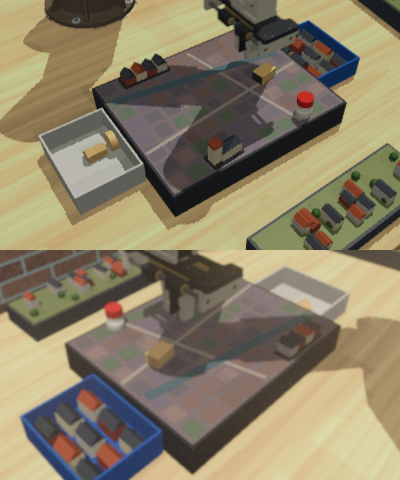

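The disc and gable are both in the grey tray (112,140 and 95,153), and the block is unmoved. I go behind the block.

Emit:
move_arm([
  [-29,-1.5,0,0,0,0],
  [-28,-1.5,0,0,0,0],
  [-28,-1,0,0,0,0],
  [0,0,0,0,0,0],
  [0,0,20,0,0,0],
  [0,0,20,0,0,0],
  [0,0,15,0,0,0],
  [0,0,10,0,0,0],
  [0,0,5,0,0,0],
  [0,0,0,0,0,0],
])

```text
t: 13.2
position: [0.5431, 0.1755, 0.0672]
eef_rot: [-0.695, 0.719, 0.0, -0.0]
ft_force: [-0.1, -0.8, -0.0]
grip_width: 0.182
grip_force: 0.0
```

Emit:
move_arm([
  [8,0,0,0,0,0],
  [8,0,0,0,0,0],
  [8,0,0,0,0,0],
  [8,0,0,0,0,0],
  [8,0,0,0,0,0],
  [8,0,0,0,0,0],
  [8,0,0,0,0,0],
  [8,0,0,0,0,0],
  [8,0,0,0,0,0],
  [8,0,0,0,0,0],
])

```text
t: 14.2
position: [0.5405, 0.0955, 0.0675]
eef_rot: [-0.695, 0.719, 0.0, -0.0]
ft_force: [-0.9, -0.1, 0.4]
grip_width: 0.183
grip_force: 0.1
```

```bash
python3 st.py; python3 snap.py 6
```

```text
t 14.2 p [0.5405 0.0955 0.0675] board mm [ 3.7 70.2] toolx [-0.034 -0.999  0.   ] tooly [-0.999  0.034  0.   ] grip 0.18326588611392425 F [-0.9 -0.1  0.4] q [ 0.53  0.31 -0.47 -0.   -0.79 -0.57]
```

View pics/both6.png

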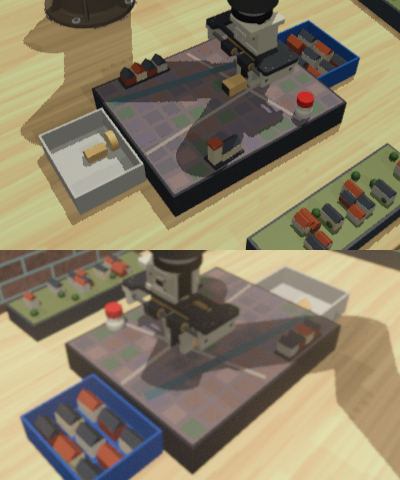

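The block (234,85) is being pushed squarely. I continue, with a check before the edge.

Emit:
move_arm([
  [10,0,0,0,0,0],
  [10,0,0,0,0,0],
  [10,0,0,0,0,0],
  [10,0,0,0,0,0],
  [10,0,0,0,0,0],
  [10,0,0,0,0,0],
  [10,0,0,0,0,0],
  [10,0,0,0,0,0],
  [10,0,0,0,0,0],
  [10,0,0,0,0,0],
])

```text
t: 15.3
position: [0.5371, -0.0046, 0.0676]
eef_rot: [-0.695, 0.719, -0.0, 0.0]
ft_force: [0.1, 0.3, -0.0]
grip_width: 0.182
grip_force: 0.0
```

Emit:
move_arm([
  [10,0,0,0,0,0],
  [10,0,0,0,0,0],
  [10,0,0,0,0,0],
  [10,0,0,0,0,0],
  [10,0,0,0,0,0],
  [10,0,0,0,0,0],
  [10,0,0,0,0,0],
  [10,0,0,0,0,0],
])

```text
t: 16.1
position: [0.5344, -0.0846, 0.0676]
eef_rot: [-0.695, 0.719, -0.0, -0.0]
ft_force: [0.1, -0.5, -0.3]
grip_width: 0.183
grip_force: 0.0
```

```bash
python3 st.py; python3 snap.py 7
```

```text
t 16.1 p [ 0.5344 -0.0846  0.0676] board mm [   3.5 -110. ] toolx [-0.034 -0.999  0.   ] tooly [-0.999  0.034 -0.   ] grip 0.183350533400392 F [ 0.1 -0.5 -0.3] q [ 0.21  0.3  -0.48  0.   -0.79 -0.24]
```

View pics/both7.png

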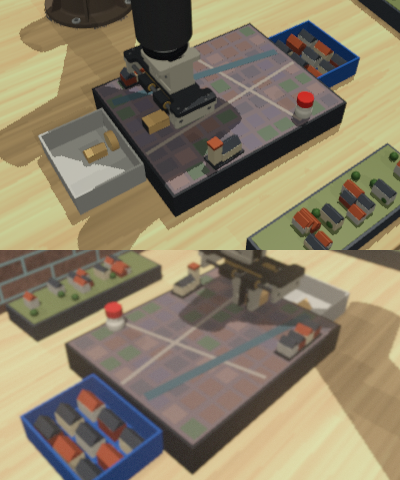

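The block (155,121) is straight ahead of the fingers and in line with the tray opening.

Emit:
move_arm([
  [10,0,0,0,0,0],
  [10,0,0,0,0,0],
  [10,0,0,0,0,0],
  [10,0,0,0,0,0],
  [10,0,0,0,0,0],
  [10,0,0,0,0,0],
  [10,0,0,0,0,0],
  [10,0,0,0,0,0],
  [10,0,0,0,0,0],
  [10,0,0,0,0,0],
])

```text
t: 17.2
position: [0.531, -0.1845, 0.0676]
eef_rot: [-0.695, 0.719, 0.0, -0.0]
ft_force: [-0.8, -0.9, -0.5]
grip_width: 0.183
grip_force: 0.0
```

Emit:
move_arm([
  [6,0,0,0,0,0],
  [0,0,0,0,0,0],
  [0,0,0,0,0,0],
  [0,0,-30,0,0,0],
  [0,0,-35,0,0,0],
  [0,0,-40,0,0,0],
  [-30,0,-20,0,0,0],
  [-35,0,0,0,0,0],
  [-35,0,0,0,0,0],
  [-35,0,0,0,0,0],
])

```text
t: 18.2
position: [0.5352, -0.0531, 0.193]
eef_rot: [-0.695, 0.719, -0.0, 0.0]
ft_force: [0.3, 0.3, 0.0]
grip_width: 0.183
grip_force: 0.0
```

```bash
python3 st.py; python3 snap.py 8 1
```

```text
t 18.2 p [ 0.5352 -0.0531  0.193 ] board mm [  3.2 -78.5] toolx [-0.034 -0.999 -0.   ] tooly [-0.999  0.034 -0.001] grip 0.18266793139575488 F [0.3 0.3 0. ] q [ 0.27  0.16 -0.34 -0.   -1.07 -0.3 ]
scene board z 0.06057496281939473 rect ((533.7152099609375, 25.47698974609375), (401.86578369140625, 324.1955261230469), 88.20183563232422)
[244. 162.] 562 h 0.091 all [array([400.7, -65.7]), array([101.2,  29.3]), np.float64(86.4)] top [array([406.2, -64.1]), array([92.4, 15.4]), np.float64(88.8)] [50. 58. 76.]
[404. 194.] 401 h 0.106 all [array([672.4, 125.5]), array([33.2, 32.5]), np.float64(76.9)] top [array([672. , 127.2]), array([30.2, 32.8]), np.float64(16.2)] [ 61.  69. 146.]
[323. 238.] 717 h 0.112 all [array([666.7, -58.1]), array([30.3, 65.7]), np.float64(0.7)] top [array([666.9, -79.4]), array([21.9, 21.9]), np.float64(0.8)] [67. 81. 98.]
side board z 0.06251341067163704 rect ((535.0523681640625, 24.906814575195312), (402.1251525878906, 321.9158630371094), 88.15431213378906)
[307. 167.] 338 h 0.09 all [array([666., -57.]), array([34.5, 68.7]), np.float64(2.3)] top [array([655.9, -56.4]), array([59.9, 11.8]), np.float64(86.6)] [ 93. 112. 122.]
[235. 202.] 219 h 0.094 all [array([665.9, 132.7]), array([32.9, 19. ]), np.float64(53.6)] top [array([660. , 129.3]), array([21. ,  6.9]), np.float64(83.4)] [130. 145. 161.]
[417. 218.] 997 h 0.095 all [array([397.5, -62.4]), array([106.5,  31.7]), np.float64(86.7)] top [array([398.4, -60. ]), array([87.4, 27.8]), np.float64(88.6)] [ 82.  93. 112.]
```

View pics/both8.png

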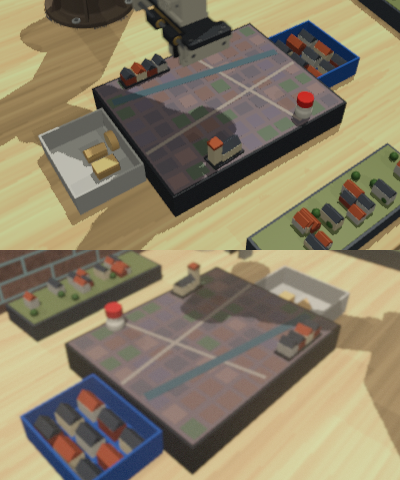

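All three offcuts are in the grey tray (about (95,153), (112,140) and (105,167)). The chapel, terrace and jar are where they were, and the arm is clear.

```bash
python3 -c "
from plant import r
print(r.finish_job())"
```

```text
the job is handed in; nothing more can be done
None
```

I swept all three offcuts off the board into the grey scrap tray by pushing only; the chapel, terrace and paint jar stayed where they were, and I handed the job in at about 18 s of the 72 s allowed.

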